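# Check a brass block with the bridge height gauge

### The arm

A 7-joint arm with a two-finger parallel gripper is mounted at the origin on a cart in front of the work surface, level with it; the furniture and walls round the work are solid. World frame = base frame: x ahead of the robot, y to its left, z up, the work surface at z = 0. Lengths are in m, angles in rad, forces in N, time in s.
With the tool pointing down it reaches from about 0.4 to 0.9 m from the base axis. Payload 5.5 kg.
Tool frame: the origin (TCP) lies midway between the tips of the shut fingers; the grasp point (between the pads) lies 19 mm behind it (manip.grip_depth is the distance from the TCP to the grasp point, in m); z points along the fingers, y is the line along which they close (so a half turn about z gives the same grasp; the last joint's range is limited). The gripper opens to 92 mm and grips with 3 to 60 N. Pads are 19 mm wide; open, the fingers measure 130 mm over their backs; the gripper's body (75 mm by 190 mm) begins 47 mm behind the grasp point.
Start: joints at [-0.988, 0.501, -0.427, 1.55, 0.221, 1.138, -0.21], TCP at [0.204, 0.617, 0.227] pointing down, gripper open.
Joint ranges: [-2.88, 2.88], [-0.31, 2.03], [-1.54, 1.56], [0.2, 2.42], [-1.41, 4.55], [0.19, 2.02], [-2.57, 2.57]. Speed limits (rad/s): [2.57, 2.57, 3.14, 3.14, 3.14, 3.14, 3.14].

### API

Orientations are given as a unit quaternion [x, y, z, w].
In Python, from bench import manip, effector, viewer gives the robot as it stands. Calls block until the motion is done:
- manip.move_pose(position, orientation): joint-space move of the TCP to a pose.
- manip.servo_line(position, ori=None, vel=0.15): straight line of the TCP; ori=None keeps the orientation; vel is the mean speed in m/s.
- manip.movej(angles): joint-space move.
- effector.open_jaws() and effector.close(f_grip=None): open the fingers fully, or close them until they stop; f_grip is the grip in N (None keeps the last).
- manip.sleep(seconds).
- manip.solve_ik(position, orientation): joint angles nearest the present ones, or None.
- viewer.get_image(name): name is "scene" or "top" or "wrist"; returns the picture (420x560x3 uint8, red, green, blue); there is no depth.
- viewer.get_calibration(name): a dict with "vfov" (degrees; the focal length in pixels is half the picture's height over the tangent of half this angle, whatever the lens; pixels are square), "cx", "cy" (the principal point, pixels), "eye" and "attitude" of the camera in the world. Camera axes: x right, y down, z forward; pixel columns grow to the right and rows downward; lengths in m; the calibration is good to about 2 mm. The wrist camera is an equidistant fisheye: a pixel r from the principal point sees the ray r / f radians off the axis. A picture is of the moment at which its call begins: read the wrist's pose just before it. get_calibration takes no time and is no camera call; for the wrist camera it gives the pose at the moment of the call.
A pose or a line that the arm cannot do raises manip.PlanningError and nothing moves.
- manip.hand_in(): hands the job in; it is judged then, once.
Readings, each from a call of its own:
- manip.current_clock(): time.
- manip.current_q(): joint angles.
- manip.current_joint_velocities(): joint speeds.
- manip.current_tau(): joint torques, N m.
- manip.current_tool_pos(): TCP position.
- manip.current_tcp_rot(): TCP orientation.
- manip.current_force(): force on the tool from outside, world axes, zero at the start.
- manip.current_wrist_torque(): the same for the moment, N m.
- manip.current_finger_gap(): finger opening in m.
- manip.current_gripper_force(): force on a finger pad.
Only numpy, scipy, OpenCV 4.12 (cv2) and the standard library are available. Lean on these libraries where they do the work, as an engineer would, in place of code of your own. Each camera call takes 0.05 s, during which the arm holds its last target. There are 200 camera calls.

### The job

Take the bridge height gauge out of its sloped holder and stand it upright on the dark grey stone plate, astride the brass block, with its sprung foot on the middle of the block's top so that the pointer shows the block's height. Lower it gently and let go only once both legs stand flat on the plate; do not shift the block or the steel strip and black heat sink lying beside it.

Things in the scene. Friction and masses are not known exactly. Their poses are not given: they have to be found in the camera images.
- gauge: loose bridge height gauge, 0.35-0.5 kg: upside-down U of two bright steel legs under an aluminium crosspiece, black upright grip on top. Origin midway between the legs' undersides; z up from legs to grip, y from leg to leg, -x the front with white scale. 88 mm wide (y), 40 deep (x), 64 clear between the legs, 46 clear under the crosspiece (top at z = 60). Starts leaning 35 degrees in its holder
- gauge_grip (a point): centre of the gauge's black square grip, 86 mm above the undersides of the legs; axes as the gauge's. Grip 28 mm wide (y), 24 mm deep (x), from z = 60 to 112 mm of the gauge, with a round cap to 115 mm. Its sides facing y are flat and free
- gauge_foot (a joint): the gauge's sprung foot, a 14 mm disc on a rod sliding along the gauge's z between the legs: 0 = fully out, flush with the legs' undersides; grows (m) as it is pushed up, to 0.036. With the legs on the plate it equals the height of the part under the foot. Spring 1 to 1.7 N, less than the gauge's weight. The red pointer moves with it
- foot_tip (a point): centre of the underside of the gauge's sprung foot
- holder: fixed blue sloped holder, about 95 x 112 mm, 65 mm high; origin under the middle of the gauge's legs, on the worktop. The legs stand on its ramp, tipped 35 degrees about the holder's y, and lean on a 43 mm wall at the ramp's lower (-x) side, so the gauge's top leans to the holder's -x. Cheeks 17 mm high, 7 mm clear of the bridge's ends. The gauge comes out along its own z
- plate: fixed dark grey stone surface plate, 150 mm (x) x 330 mm (y), 20 mm high; origin at the centre of its underside, top face at 20 mm. Three parts lie on it in a row along its y, about 105 mm apart, in any order
- block_top (a point): centre of the top face of the loose brass block, 40 mm (x) x 30 mm (y) x 18 mm high, the one to be measured
- block: the same brass block, 0.17 kg; origin at the centre of its underside
- strip: loose bright steel strip, 70 mm (x) x 20 mm x 10 mm high; origin at the centre of its underside
- heatsink: loose black finned heat sink, 40 x 36 mm, 26 mm high; origin at the centre of its underside
Mind the look-alikes: they are no part of the job. Of the things like the block, leave any that is white; of the rest the smaller one is meant.

How it is judged:
On the way, in this order (a step that is already met when the one before it is completed fails the run):
1. the gauge is held upright over the brass block, its foot clear above the block (contact force between the fingers and gauge above 1 N and angle between gauge_grip's own z axis and vertical below 0.2 rad and z of foot_tip in the frame of plate above 0.042 m and horizontal distance between foot_tip and block_top below 0.03 m), for 0.05 s.
2. the gauge, still held, stands on the plate with its foot pushed up by the block (contact force between the fingers and gauge above 0.5 N and z of gauge in the frame of plate below 0.0225 m and value of joint gauge_foot above 0.0155 m and horizontal distance between foot_tip and block_top below 0.01 m), for 0.1 s.
At the end, for the whole second after the job is handed in: The gauge stands free and still on the plate: upright to 0.04 rad, legs down within 1.5 mm, foot within 10 mm of the middle of the brass block's top, joint reading 18 mm to 1.5 mm; block, strip and heat sink each within 10 mm of where they lay (value of joint gauge_foot between 0.0165 and 0.0195 m and horizontal distance between foot_tip and block_top below 0.01 m and z of gauge in the frame of plate between 0.0185 and 0.0215 m and angle between gauge_grip's own z axis and vertical below 0.04 rad and linear speed of gauge below 0.02 m/s and distance of each of block, strip, heatsink from where it was at the start of the episode below 0.01 m); the robot touches nothing.
It fails at once if the gauge is pressed or dropped on the brass block with more than 20 N (contact force between gauge and block above 20 N).
It fails at once if the gauge is slammed on the plate with more than 80 N (contact force between gauge and plate above 80 N).
It also fails if it takes over 35 s, if anything falls off the work surface, if the arm or the gripper's body presses on something with over 40 N, if the wrist force passes 120 N, or if a joint passes its speed limit or range.

## Working session

There is one attempt and no reset: what is moved stays moved. The work goes in short steps, each a Python script; the robot and the scene stay as the last script left them, time stands still between calls to the robot, and variables do not carry over. Pictures are saved under pics/ and viewed, at most 12 in all, crops included, and the job is handed in when it is done.

```bash
mkdir -p pics; ls
python3 - <<'E'
from bench import manip,effector,viewer
import cv2,numpy as np
ims=[]
for n in ("scene","top","wrist"):
    c=viewer.get_calibration(n); print(n,c)
    im=viewer.get_image(n); cv2.imwrite(f"pics/{n}0.png",im[:,:,::-1])
print(manip.current_clock(),manip.current_tcp_rot(),manip.current_tool_pos())
E
```

```text
pics
scene {'vfov': 46.41747043507175, 'cx': 280.3122375004991, 'cy': 216.1236067698713, 'eye': array([-0.00859186, -0.65488161,  0.77763199]), 'attitude': array([ 0.85471706, -0.31796563,  0.15029867, -0.38179434])}
top {'vfov': 49.30840011598231, 'cx': 275.55831894884295, 'cy': 213.55143592314045, 'eye': array([ 0.4409183 , -0.07252956,  1.09782999]), 'attitude': array([ 0.71093507, -0.70287432,  0.01774886, -0.0149664 ])}
wrist {'vfov': 65.70646984690485, 'cx': 281.5076850160578, 'cy': 209.08559455581153, 'eye': array([0.13443363, 0.64066783, 0.38525273]), 'attitude': array([0.80300611, 0.5799629 , 0.07971665, 0.11166683])}
0.15 [ 1.59210716e-01  9.87244328e-01 -7.49633660e-04 -1.52066992e-04] [0.20420988 0.61652367 0.22589752]
```

View pics/top0.png

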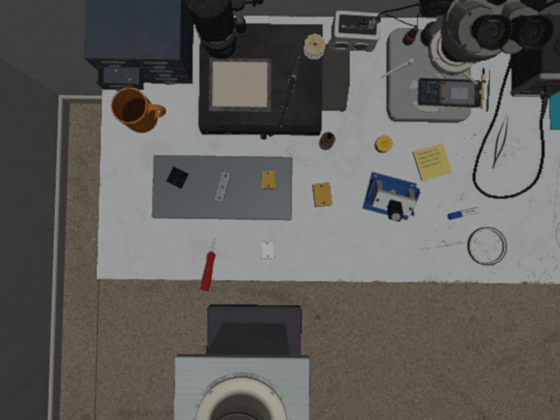

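View pics/scene0.png

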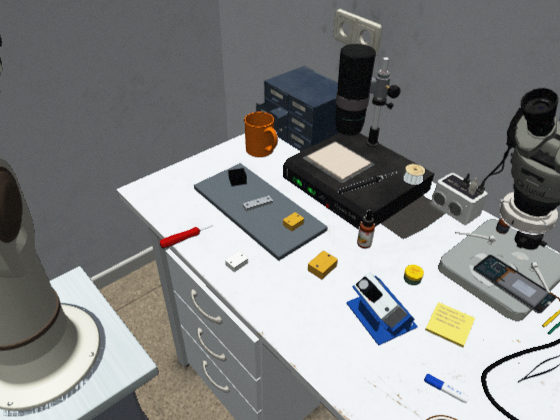

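Top view: the plate spans (152,156)–(292,220). On it are the heat sink at (177,178), the strip at (222,187) and the small brass block at (268,180). The larger brass look-alike is off the plate at (322,195) and the white one is at (267,250). The holder with the gauge is at (391,197), with the top leaning toward the image bottom (world -x). The scene view agrees.

```bash
cat > h.py <<'E'
from bench import manip,effector,viewer
import cv2,numpy as np
from scipy.spatial.transform import Rotation as R
def snap(n,f=None):
    c=viewer.get_calibration(n); im=viewer.get_image(n)
    if f: cv2.imwrite(f"pics/{f}.png",im[:,:,::-1])
    return c,im
def ray(n,c,u,v):
    f=210/np.tan(np.radians(c['vfov'])/2); x=np.array([u-c['cx'],v-c['cy']])
    if n=='wrist':
        r=np.linalg.norm(x); t=r/f; d=np.r_[x/max(r,1e-9)*np.sin(t),np.cos(t)]
    else: d=np.r_[x/f,1]; d/=np.linalg.norm(d)
    return R.from_quat(c['attitude']).apply(d)
def onz(n,c,u,v,z):
    d=ray(n,c,u,v); return c['eye']+d*(z-c['eye'][2])/d[2]
def proj(n,c,P):
    f=210/np.tan(np.radians(c['vfov'])/2)
    p=R.from_quat(c['attitude']).inv().apply(np.asarray(P)-c['eye'])
    if n=='wrist':
        r=np.hypot(p[0],p[1]); return np.r_[c['cx'],c['cy']]+p[:2]/r*f*np.arctan2(r,p[2])
    return np.r_[c['cx'],c['cy']]+p[:2]/p[2]*f
def down(yaw): # tool x along world direction yaw, z down
    return R.from_matrix(np.array([[np.cos(yaw),np.sin(yaw),0],[np.sin(yaw),-np.cos(yaw),0],[0,0,-1]]))
E
cat > a.py <<'E'
from h import *
c=viewer.get_calibration('top')
for k,u,v,z in [('block',268,180,.038),('strip',222,187,.03),('hs',177,178,.046),('holder',391,197,.03),('grip',396,210,.09),('pl1',152,156,.02),('pl2',292,220,.02)]:
    print(k,onz('top',c,u,v,z).round(3))
cw=viewer.get_calibration('wrist'); T=R.from_quat(manip.current_tcp_rot())
print('cam in tool',T.inv().apply(cw['eye']-manip.current_tool_pos()),(T.inv()*R.from_quat(cw['attitude'])).as_matrix().round(2))
h=onz('top',c,391,197,.04)
for yaw in (np.pi,np.pi*.75,-np.pi*.75,np.pi/2,-np.pi/2,0):
    q=down(yaw).as_quat(); 
    for p in ([h[0]+.08,h[1],.25],[.43,-.05,.25]): print(yaw,p,None if (s:=manip.solve_ik(p,q)) is None else np.round(s,2))
E
python3 a.py
```

```text
block [ 0.568 -0.058  0.038]
strip [0.551 0.05  0.03 ]
hs [0.569 0.152 0.046]
holder [ 0.532 -0.346  0.03 ]
grip [ 0.499 -0.342  0.09 ]
pl1 [0.624 0.218 0.02 ]
pl2 [ 0.476 -0.115  0.02 ]
cam in tool [ 0.07385068  0.0007973  -0.15948491] [[-0.   -0.96 -0.27]
 [ 1.   -0.    0.  ]
 [-0.   -0.27  0.96]]
3.141592653589793 [np.float64(0.6114560514080274), np.float64(-0.3438897267476459), 0.25] [ 0.18  0.57  0.45  1.4  -0.25  1.22  2.23]
3.141592653589793 [0.43, -0.05, 0.25] [-0.09  0.05  0.15  2.05 -0.01  1.04  1.63]
2.356194490192345 [np.float64(0.6114560514080274), np.float64(-0.3438897267476459), 0.25] [ 0.15  0.58  0.5   1.4  -0.28  1.23  1.46]
2.356194490192345 [0.43, -0.05, 0.25] [-0.1   0.05  0.16  2.05 -0.01  1.04  0.85]
-2.356194490192345 [np.float64(0.6114560514080274), np.float64(-0.3438897267476459), 0.25] [ 1.17  0.91 -1.31  1.36  0.87  1.5   2.28]
-2.356194490192345 [0.43, -0.05, 0.25] [-0.03  0.05  0.09  2.05 -0.01  1.04  2.42]
1.5707963267948966 [np.float64(0.6114560514080274), np.float64(-0.3438897267476459), 0.25] [ 0.12  0.59  0.54  1.41 -0.31  1.23  0.7 ]
1.5707963267948966 [0.43, -0.05, 0.25] [-0.12  0.05  0.18  2.05 -0.01  1.04  0.06]
-1.5707963267948966 [np.float64(0.6114560514080274), np.float64(-0.3438897267476459), 0.25] [-0.22  0.94  1.35  1.42 -0.91  1.49 -2.05]
-1.5707963267948966 [0.43, -0.05, 0.25] None
0 [np.float64(0.6114560514080274), np.float64(-0.3438897267476459), 0.25] [ 0.05  0.62  0.67  1.41 -0.39  1.25 -0.82]
0 [0.43, -0.05, 0.25] [-0.28  0.04  0.35  2.06 -0.02  1.04 -1.5 ]
```

```bash
cat > b.py <<'E'
from h import *
q=down(0).as_quat()
for i,y in enumerate((-.1,-.34)):
    manip.move_pose([.46,y,.26],q); manip.sleep(.2)
    c,im=snap('wrist',f'w{i}'); np.save(f'pics/w{i}.npy',c,allow_pickle=True); print(manip.current_clock())
a=cv2.imread('pics/w0.png');b=cv2.imread('pics/w1.png')
cv2.imwrite('pics/w01.png',cv2.resize(np.vstack([a,b])[:, :],None,fx=.71,fy=.71))
E
python3 b.py
```

```text
3.0917
4.2917
```

View pics/w1.png

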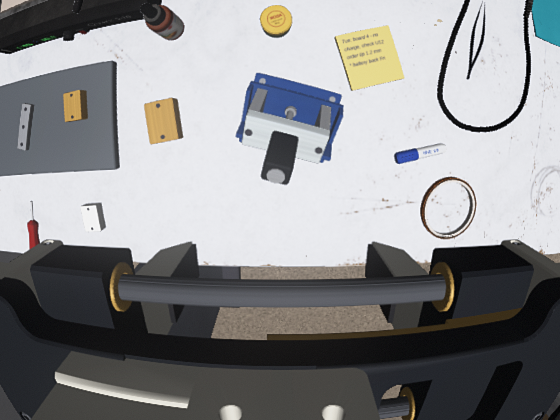

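View pics/w0.png

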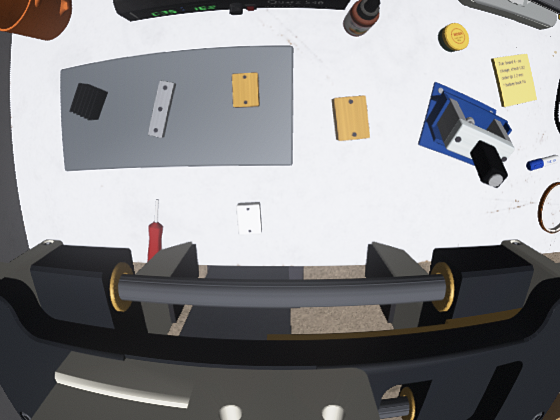

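w1 (gauge view): grip cap at about (277,175), foot hub at (291,113), crosspiece edge from (245,147) to (325,163), holder yawed roughly -13°. w0: brass block at (245,90) on the plate, gauge cap at about (496,182). I'll zoom in on both gauges for precise corners and mask the block.

Run:
```python
from h import *
a=cv2.imread('pics/w1.png')[65:190,230:350];b=cv2.imread('pics/w0.png')[75:200,410:530]
f=lambda x:cv2.resize(x,None,fx=3.3,fy=3.3,interpolation=cv2.INTER_CUBIC)
o=np.hstack([f(a),f(b)]); 
for x in range(0,o.shape[1],33): cv2.line(o,(x,0),(x,4),(0,0,255),1)
cv2.imwrite('pics/z.png',o); print(o.shape)
for i in (0,1):
    im=cv2.imread(f'pics/w{i}.png'); c=np.load(f'pics/w{i}.npy',allow_pickle=True).item()
    hsv=cv2.cvtColor(im,cv2.COLOR_BGR2HSV); m=cv2.inRange(hsv,(8,100,60),(25,255,255))
    for k in cv2.findContours(m,0,2)[0]:
        if 300<cv2.contourArea(k)<3000:
            r=cv2.boxPoints(cv2.minAreaRect(k)); M=cv2.moments(k); ce=(M['m10']/M['m00'],M['m01']/M['m00'])
            W=np.array([onz('wrist',c,*p,.038) for p in r]); 
            print(i,np.round(ce),onz('wrist',c,*ce,.038).round(4),[np.linalg.norm(W[j]-W[j-1]).round(4) for j in (1,2)],[np.degrees(np.arctan2(*(W[j]-W[j-1])[1::-1])).round(1) for j in (1,2)])
c=np.load('pics/w0.npy',allow_pickle=True).item()
for p in ((61,70),(292,47),(292,165),(66,170)): print(onz('wrist',c,*p,.02).round(3))
```

```text
(412, 792, 3)
0 [409. 327.] [ 0.2379 -0.2933  0.038 ] [np.float64(0.4407), np.float64(0.0355)] [np.float64(-88.8), np.float64(-151.2)]
0 [116. 294.] [0.2927 0.1486 0.038 ] [np.float64(0.0347), np.float64(0.0698)] [np.float64(-69.1), np.float64(-170.9)]
0 [351. 118.] [ 0.5369 -0.1804  0.038 ] [np.float64(0.0385), np.float64(0.051)] [np.float64(-81.6), np.float64(-172.7)]
0 [245.  90.] [ 0.5686 -0.0563  0.038 ] [np.float64(0.0303), np.float64(0.0391)] [np.float64(-91.8), np.float64(179.9)]
0 [455.  36.] [ 0.6544 -0.32    0.038 ] [np.float64(0.041), np.float64(0.0358)] [np.float64(-57.4), np.float64(-150.4)]
0 [35. 17.] [0.7151 0.2611 0.038 ] [np.float64(0.1676), np.float64(0.0608)] [np.float64(-107.1), np.float64(-174.6)]
1 [352. 334.] [ 0.2339 -0.4417  0.038 ] [np.float64(0.2856), np.float64(0.016)] [np.float64(-89.5), np.float64(-161.3)]
1 [116. 293.] [ 0.2937 -0.0894  0.038 ] [np.float64(0.0354), np.float64(0.0695)] [np.float64(-68.6), np.float64(-170.1)]
1 [161. 121.] [ 0.5369 -0.1902  0.038 ] [np.float64(0.0383), np.float64(0.0514)] [np.float64(-86.5), np.float64(-172.5)]
1 [ 75. 105.] [ 0.5687 -0.0606  0.038 ] [np.float64(0.0394), np.float64(0.0411)] [np.float64(-95.6), np.float64(-177.9)]
1 [276.  20.] [ 0.6547 -0.3294  0.038 ] [np.float64(0.0363), np.float64(0.0375)] [np.float64(-90.3), np.float64(180.0)]
[0.625 0.216 0.02 ]
[ 0.623 -0.111  0.02 ]
[ 0.477 -0.111  0.02 ]
[0.479 0.215 0.02 ]
```

View pics/z.png

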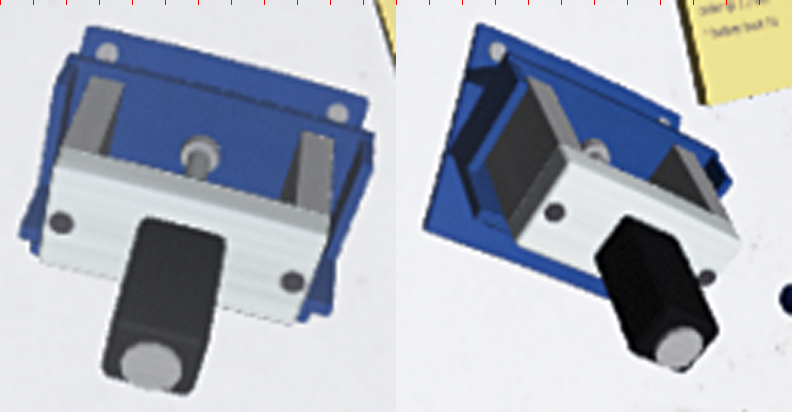

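Zoom: cap centre at left (151,367) / right (680,347). The two screws on the crosspiece top are at left (61,223), (292,282) and right (555,212), (707,278). The gauge sits properly in the holder. Next I'll triangulate these points.

```bash
cat > t.py <<'E'
from h import *
c1,c0=[np.load(f'pics/w{i}.npy',allow_pickle=True).item() for i in (1,0)]
u=lambda x,y,o:((x+.5)/3.3-.5+o[0],(y+.5)/3.3-.5+o[1])
def tri(a,b):
    a=u(*a,(230,65)); b=u(b[0]-396,b[1],(410,75))
    d1,d2=ray('wrist',c1,*a),ray('wrist',c0,*b)
    s=np.linalg.lstsq(np.c_[d1,-d2],c0['eye']-c1['eye'],rcond=None)[0]
    p,q=c1['eye']+s[0]*d1,c0['eye']+s[1]*d2
    print((( p+q)/2).round(4),'gap',np.linalg.norm(p-q).round(4)); return (p+q)/2
cap=tri((151,367),(680,347)); sl=tri((61,223),(555,212)); sr=tri((292,282),(707,278))
m=(sl+sr)/2; yv=sl-sr; print('sep',np.linalg.norm(yv),'yaw',np.degrees(np.arctan2(-yv[0],yv[1])),'mid',m)
z=cap-m; print('len',np.linalg.norm(z),'lean',np.degrees(np.arccos(z[2]/np.linalg.norm(z))),'dir',np.degrees(np.arctan2(-z[1],-z[0])))
# holder rear base flange corners z~? and gauge origin
yaw=np.arctan2(-yv[0],yv[1]); G=R.from_euler('z',yaw)*R.from_euler('y',-35,degrees=True)
print('G z',G.apply([0,0,1]),'origin from mid',m-G.apply([0,0,.06]),'from cap',cap-G.apply([0,0,.115]))
E
python3 t.py
```

```text
[ 0.4821 -0.3311  0.1224] gap 0.0005
[ 0.5208 -0.3018  0.0783] gap 0.0002
[ 0.502  -0.3752  0.0788] gap 0.0002
sep 0.07576336419843231 yaw -14.364747593012831 mid [ 0.51138034 -0.33845571  0.07855007]
len 0.05322722695686155 lean 34.50306487487471 dir -14.04775435266317
G z [-0.55564414  0.14230081  0.81915204] origin from mid [ 0.54471899 -0.34699376  0.02940095] from cap [ 0.54603053 -0.34750183  0.02821193]
```

Triangulation is consistent: screw-to-cap length 53 mm (expected 55), lean 34.5°, yaw -14.2°. The block is 39×30 mm and aligned with the world axes. Now the grasp.

```bash
cat >> h.py <<'E'
G=R.from_euler('z',-14.2,degrees=True)*R.from_euler('y',-35,degrees=True)
O=np.array([.5453,-.3472,.0288]); gz=G.apply([0,0,1])
QG=(G*R.from_euler('x',np.pi)).as_quat(); D=.070
QU=down(0).as_quat()
E
python3 - <<'E'
from h import *
p=O+gz*D
print([None if (s:=manip.solve_ik(x,QG)) is None else np.round(s,2) for x in (p,p+gz*.09)], manip.solve_ik([.5686,-.056,.16],QU))
manip.move_pose(p+gz*.085,QG); manip.sleep(.1); snap('wrist','pre')
manip.servo_line(p,vel=.08); manip.sleep(.1)
print(manip.current_force(),np.abs(manip.current_tool_pos()-p)); snap('wrist','at'); print(manip.current_clock())
E
```

```text
[array([ 0.88,  0.44, -0.21,  2.25,  4.21,  0.19,  0.92]), array([ 1.14,  0.22, -0.42,  2.31, -1.18,  0.21,  0.06])] [-0.31029738  0.43334945  0.45963118  1.83867992 -0.23571685  0.92337135
 -1.31501511]Traceback (most recent call last):
  File "<stdin>", line 5, in <module>
bench.PlanningError: the arm cannot follow that straight line within its joint ranges
```

```bash
cat >> h.py <<'E'
GP=O+gz*.089   # grasp point on gauge axis
def tool(tilt): # gauge frame as if tilted by 'tilt', as tool
    return R.from_euler('z',-14.2,degrees=True)*R.from_euler('y',-tilt,degrees=True)*R.from_euler('x',np.pi)
def tcp(g,T): return g+T.apply([0,0,manip.grip_depth])
E
python3 - <<'E'
from h import *
print(manip.grip_depth,manip.current_clock(),np.round(manip.current_q(),2),manip.current_tool_pos())
for t in (30,25,20,15):
    T=tool(t)
    for d in (0,.04,.085):
        s=manip.solve_ik(tcp(GP+gz*d,T),T.as_quat()); print(t,d,None if s is None else np.round(s,2))
E
```

```text
0.0188 5.575 [ 1.13  0.24 -0.42  2.31 -1.22  0.2   0.09] [ 0.46052817 -0.32564153  0.15657796]
30 0 [ 0.65  0.42  0.01  2.2  -1.41  0.21  0.2 ]
30 0.04 [ 0.74  0.32 -0.06  2.24 -1.09  0.22 -0.1 ]
30 0.085 [ 0.88  0.22 -0.17  2.26 -0.79  0.27 -0.38]
25 0 [ 0.51  0.42  0.16  2.15 -0.95  0.28 -0.29]
25 0.04 [ 0.74  0.33 -0.08  2.17 -0.55  0.28 -0.65]
25 0.085 [ 0.71  0.22 -0.02  2.2  -0.52  0.36 -0.67]
20 0 [ 0.52  0.43  0.12  2.08 -0.53  0.34 -0.72]
20 0.04 [ 0.57  0.34  0.08  2.12 -0.43  0.39 -0.8 ]
20 0.085 [ 0.58  0.24  0.09  2.15 -0.36  0.46 -0.85]
15 0 [ 0.45  0.45  0.19  2.02 -0.4   0.46 -0.87]
15 0.04 [ 0.47  0.37  0.17  2.05 -0.33  0.5  -0.92]
15 0.085 [ 0.49  0.27  0.17  2.08 -0.27  0.57 -0.96]
```

Run:
```python
from h import *
T=tool(20); p=tcp(GP,T)
manip.move_pose(tcp(GP+gz*.085,T),T.as_quat())
manip.servo_line(p,vel=.09); manip.sleep(.1)
print(manip.current_force().round(2),np.abs(manip.current_tool_pos()-p).max()); snap('wrist','at'); print(manip.current_clock(),np.round(manip.current_q(),2))
U=R.from_euler('y',15,degrees=True)*R.from_euler('x',np.pi)
for z in (.03,.09): print(manip.solve_ik(tcp(np.array([.5686,-.056,z+.089]),U),U.as_quat()))
```

```text
[-1.9  -0.36  0.18] 0.0006405364500129129
7.7167 [ 0.6   0.43  0.03  2.08 -0.43  0.33 -0.81]
[-0.18940954  0.65430097  0.3312796   1.64518458 -0.19001588  1.140853
 -1.36450626]
[-0.2170888   0.58506585  0.37065735  1.61201623 -0.17914799  1.24578722
 -1.36774633]
```

View pics/at.png

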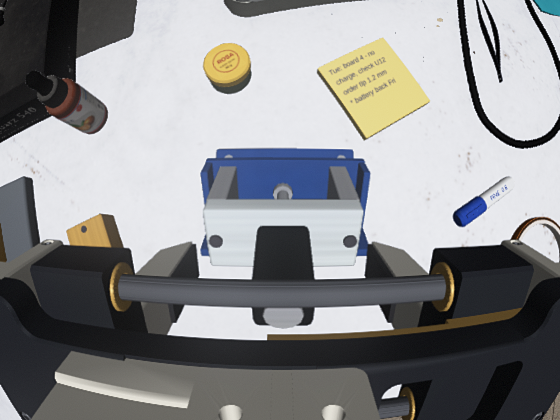

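The grip is centred between the fingers at column 283, square to the gauge, with nothing touching. Next: close and lift along the gauge's own z.

Run:
```python
from h import *
T=tool(20)
effector.close(f_grip=40); print('gap',manip.current_finger_gap(),manip.current_gripper_force(),manip.current_force().round(2))
manip.servo_line(tcp(GP+gz*.075,T),vel=.09)
print(manip.current_force().round(2),manip.current_finger_gap())
U=R.from_euler('y',15,degrees=True)*R.from_euler('x',np.pi)
manip.move_pose(tcp(np.array([.5686,-.0565,.075+.089]),U),U.as_quat()); manip.sleep(.3)
print(manip.current_force().round(2),manip.current_finger_gap(),manip.current_clock(),manip.current_tool_pos())
c,im=snap('wrist','ov'); np.save('pics/ov.npy',c,allow_pickle=True); c,im2=snap('scene','ovs')
o=cv2.resize(im2[150:330,150:390,::-1],(560,420),interpolation=cv2.INTER_CUBIC)
cv2.imwrite('pics/ovs2.png',o)
```

```text
gap 0.027549994329517803 39.99209940433502 [-0.1  -0.88 -1.74]
[-0.32 -0.44 -4.14] 0.027829093394338596
[-0.11  0.53 -3.11] 0.02766734001608509 11.125 [ 0.56340588 -0.0581326   0.14618237]
```

View pics/ov.png

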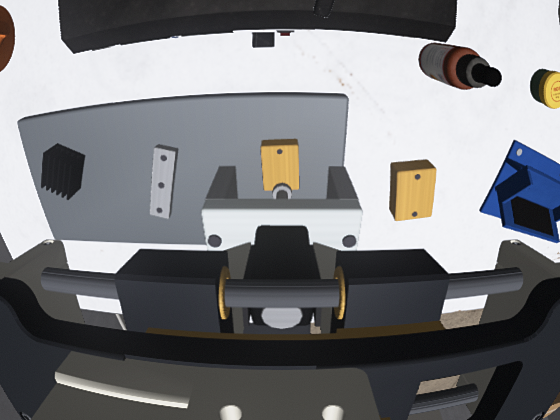

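View pics/ovs2.png

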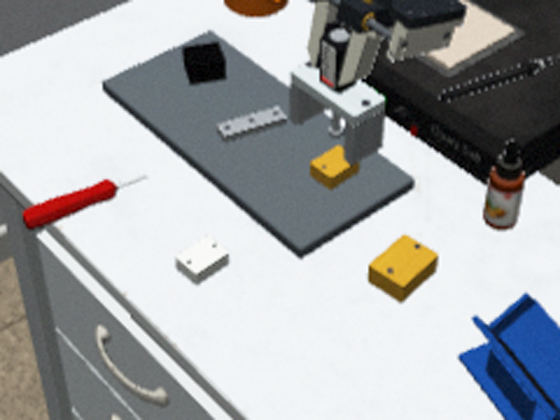

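The gauge is held upright over the block and the other parts are untouched. In the wrist view the screws are at (215,241) and (349,241), and the block top's far corners at (260,140) and (299,139). Checking tilt and block offset numerically.

Run:
```python
from h import *
c=np.load('pics/ov.npy',allow_pickle=True).item(); im=cv2.imread('pics/ov.png')
Tc=R.from_quat(manip.current_tcp_rot()); t=manip.current_tool_pos(); print(t,np.degrees((Tc*R.from_euler('x',-np.pi)).as_euler('xyz')).round(2))
g=t-Tc.apply([0,0,manip.grip_depth]); Gr=Tc*R.from_euler('x',np.pi).inv()*R.from_euler('y',-15,degrees=True)
o=g-Gr.apply([0,0,.089]); print('gauge origin',o,'tilt',Gr.apply([0,0,1]).round(3))
for P in ([0,.038,.06],[0,-.038,.06],[.02,.044,.06],[.02,-.044,.06],[.007,0,0],[0,.007,0],[0,-.007,0]): print(P,proj('wrist',c,o+Gr.apply(P)).round(1))
hsv=cv2.cvtColor(im,cv2.COLOR_BGR2HSV); m=cv2.inRange(hsv,(8,100,60),(25,255,255)); m[:,:240]=0;m[:,330:]=0;m[200:]=0;m[:125]=0
for v in range(134,196,4):
    x=np.where(m[v])[0]
    if len(x): 
        a,b=[onz('wrist',c,k,v,.038) for k in (x[0]-.5,x[-1]+.5)]; print(v,x[0],x[-1],a.round(4)[:2],b.round(4)[:2])
cv2.imwrite('pics/ovz.png',cv2.resize(im[125:260,195:370],None,fx=4,fy=4,interpolation=cv2.INTER_CUBIC))
```

```text
[ 0.56361343 -0.05731989  0.14610541] [ 0.   14.97 -0.09]
gauge origin [ 0.5685173  -0.0573222   0.07526744] tilt [-0.001 -0.     1.   ]
[0, 0.038, 0.06] [214.3 238.8]
[0, -0.038, 0.06] [349.2 238.6]
[0.02, 0.044, 0.06] [199.3 208.3]
[0.02, -0.044, 0.06] [364.1 208.1]
[0.007, 0, 0] [281.7 180.5]
[0, 0.007, 0] [271.9 189.3]
[0, -0.007, 0] [291.5 189.3]
142 262 296 [ 0.5913 -0.0415] [ 0.5912 -0.069 ]
146 261 297 [ 0.588  -0.0406] [ 0.5879 -0.0699]
150 261 297 [ 0.5846 -0.0405] [ 0.5845 -0.0699]
154 261 297 [ 0.5812 -0.0404] [ 0.581 -0.07 ]
158 262 298 [ 0.5777 -0.0411] [ 0.5776 -0.0708]
162 262 298 [ 0.5742 -0.041 ] [ 0.5741 -0.0709]
166 262 298 [ 0.5707 -0.0409] [ 0.5706 -0.071 ]
170 262 298 [ 0.5671 -0.0408] [ 0.567 -0.071]
174 263 298 [ 0.5635 -0.0415] [ 0.5634 -0.0711]
178 263 298 [ 0.5598 -0.0414] [ 0.5597 -0.0712]
182 263 298 [ 0.5561 -0.0413] [ 0.556  -0.0713]
186 264 298 [ 0.5524 -0.042 ] [ 0.5523 -0.0714]
190 265 266 [ 0.5486 -0.0428] [ 0.5486 -0.0444]
```

View pics/ovz.png

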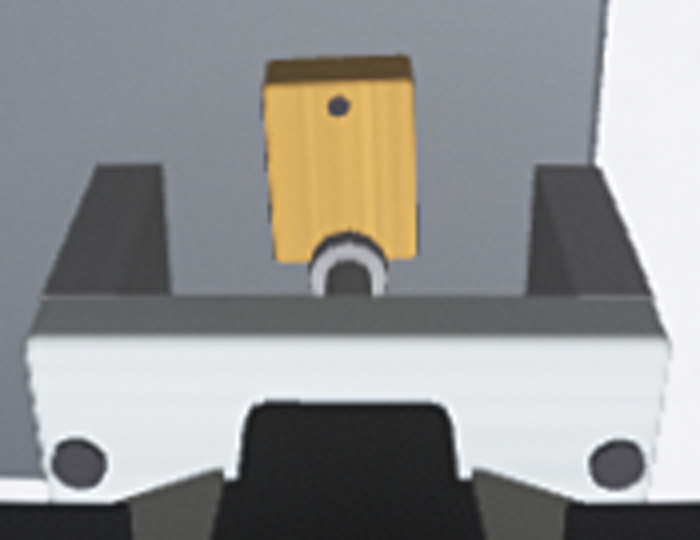

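Block top centre re-measured at (0.568, -0.056). The gauge sits upright in the grip with its foot about 2 mm to -x of nominal, so I'll shift +2 mm and lower with force checks.

```bash
cat > low.py <<'E'
from h import *
U=R.from_euler('y',15,degrees=True)*R.from_euler('x',np.pi)
P=lambda z:tcp(np.array([.570,-.0555,z+.089]),U)
manip.servo_line(P(.050),vel=.06); manip.sleep(.3); f0=manip.current_force()[2]
manip.servo_line(P(.030),vel=.04); manip.sleep(.2); print(f0,manip.current_force(),manip.current_tool_pos()-P(.03))
manip.servo_line(P(.0235),vel=.02); z=.0235
while z>.0165:
    manip.sleep(.12); f=manip.current_force()[2]-f0; print(round(z,4),round(f,2),(manip.current_tool_pos()[2]-P(0)[2]).round(4))
    if f>6.5: break
    z-=.0005; manip.servo_line(P(z),vel=.01)
print(manip.current_clock(),manip.current_force(),manip.current_wrist_torque())
snap('wrist','dn'); c,im=snap('scene','dns')
a=cv2.imread('pics/dn.png')[110:270,170:400]; b=im[150:290,230:390,::-1]
cv2.imwrite('pics/dn2.png',np.hstack([cv2.resize(a,(430,300)),cv2.resize(b,(343,300),interpolation=cv2.INTER_CUBIC)]))
E
python3 low.py
```

```text
-3.4745588795532285 [-0.52097734  0.64695693 -2.82355804] [-2.95441580e-04  4.13666903e-05  1.33068247e-04]
0.0235 0.84 0.0236
0.023 1.18 0.0231
0.0225 2.05 0.0225
0.022 2.07 0.022
0.0215 6.45 0.0219
0.021 9.64 0.0218
15.3667 [-0.83633299  0.00689871  6.16907159] [0.13997437 0.38688578 0.07740872]
```

View pics/dn2.png

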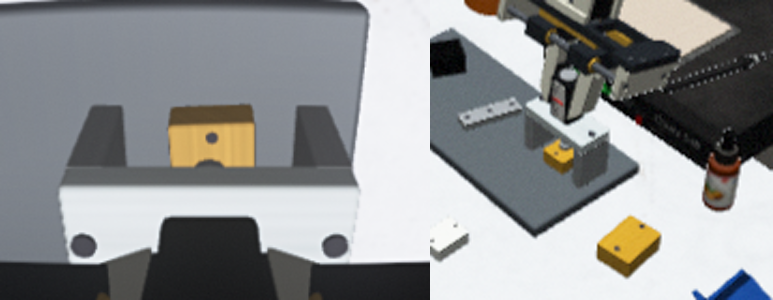

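The gauge stands astride the block, its foot at about the block's middle, and the contact force has risen sharply (legs on plate). I'll press slightly more to seat both legs, checking the tilt, then relax the preload before letting go.

```bash
cat > seat.py <<'E'
from h import *
U=R.from_euler('y',15,degrees=True)*R.from_euler('x',np.pi)
P=lambda z:tcp(np.array([.570,-.0555,z+.089]),U)
def meas(n):
    c,im=snap('wrist',n); t=manip.current_tool_pos(); g=cv2.cvtColor(im,cv2.COLOR_RGB2GRAY).astype(int)
    pts=[]
    for u0 in (215,349):
        s=g[225:258,u0-14:u0+15]; m=((s<150)).astype(np.uint8); n_,l,st,ce=cv2.connectedComponentsWithStats(m)
        k=[i for i in range(1,n_) if 40<st[i,4]<250]; pts+= [ (ce[i]+[u0-14,225]).round(1).tolist()+[int(st[i,4])] for i in k]
    col=g[150:235,240]; e=150+np.argmax(np.diff(col)[:])+.5
    print(n,manip.current_force()[2].round(2),t.round(4),'screws',pts,'edge row',e)
    Tc=R.from_quat(manip.current_tcp_rot()); gp=t-Tc.apply([0,0,manip.grip_depth])
    for th in (0,3,-3,6):
        # gauge stands: lowest edge on plate, grip axis through pads (x slip -2mm)
        Gr=R.from_euler('y',th,degrees=True); o=gp+[-.002,0,0]-Gr.apply([0,0,.089]); o[2]=.02+.02*abs(np.sin(np.radians(th)))
        print(th,proj('wrist',c,o+Gr.apply([0,.038,.06])).round(1),proj('wrist',c,o+Gr.apply([.02,.0275,.06])).round(1))
meas('m0')
for z in (.0205,.020,.0195): manip.servo_line(P(z),vel=.01)
manip.sleep(.2); meas('m1')
E
python3 seat.py
```

```text
m0 5.09 [ 0.5653 -0.0556  0.0927] screws [[214.3, 240.6, 138], [348.8, 240.7, 141], [348.5, 253.8, 213]] edge row 208.5
0 [216.7 240.1] [231.9 210.1]
3 [216.7 243.2] [232.1 212.5]
-3 [216.1 238.9] [231.2 209.6]
6 [216.8 246.1] [232.4 214.7]
m1 14.88 [ 0.5653 -0.0556  0.0926] screws [[214.3, 240.6, 138], [348.7, 240.8, 140], [348.5, 253.8, 213]] edge row 208.5
0 [216.7 240.1] [231.9 210.1]
3 [216.7 243.3] [232.1 212.5]
-3 [216.1 239. ] [231.2 209.7]
6 [216.8 246.2] [232.4 214.8]
```

Even at about 18 N the image didn't change and the tilt is about 0, so the gauge stands flat. Relax the preload, open, retreat and check.

Run:
```python
from h import *
U=R.from_euler('y',15,degrees=True)*R.from_euler('x',np.pi)
P=lambda z:tcp(np.array([.570,-.0555,z+.089]),U)
manip.servo_line(P(.0213),vel=.01); manip.sleep(.2); print(manip.current_force().round(2))
effector.open_jaws(); manip.sleep(.2); print(manip.current_finger_gap(),manip.current_force().round(2))
t=manip.current_tool_pos(); manip.servo_line(t-U.apply([0,0,.12]),vel=.1); manip.sleep(.4)
c,_=snap('wrist','fin'); np.save('pics/fin.npy',c,allow_pickle=True); c,im=snap('scene','fs'); print(manip.current_clock())
a=cv2.imread('pics/fin.png')[90:330,60:420]; b=im[140:290,210:390,::-1]
cv2.imwrite('pics/f2.png',np.hstack([cv2.resize(a,(450,300)),cv2.resize(b,(345,290),interpolation=cv2.INTER_CUBIC)[:290] if 0 else cv2.resize(b,(350,300),interpolation=cv2.INTER_CUBIC)]))
```

```text
[-0.2  -0.54  6.66]
0.09129459735587697 [-0.27  0.58 -0.47]
20.2167
```

View pics/f2.png

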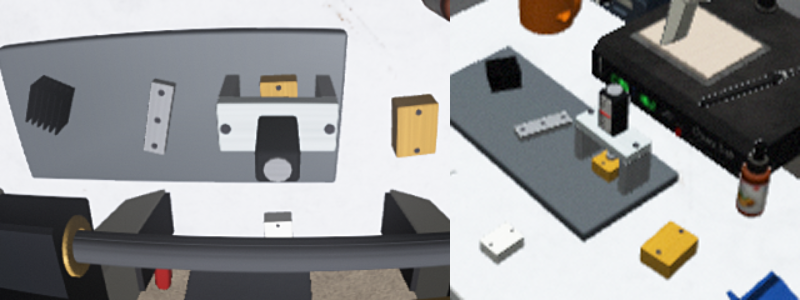

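The gauge stands free, upright and astride the block, and the neighbours haven't moved. One numeric check of the foot position against the block, then hand in if it is good.

Run:
```python
from h import *
c=np.load('pics/fin.npy',allow_pickle=True).item()
a,b=onz('wrist',c,240,193.2,.08),onz('wrist',c,325.6,193.2,.08); k=onz('wrist',c,60+275/1.25,90+169/1.25,.135)
m=(a+b)/2; hsv=cv2.cvtColor(cv2.imread('pics/fin.png'),cv2.COLOR_BGR2HSV); msk=cv2.inRange(hsv,(8,100,60),(25,255,255))[:175,240:325]
ys,xs=np.where(msk); e=onz('wrist',c,240+xs.min(),(ys.min()+ys.max())/2,.038),onz('wrist',c,240+xs.max()+1,(ys.min()+ys.max())/2,.038)
print('sep',np.linalg.norm(a-b),'mid',m,'cap',k,'block y',(e[0][1]+e[1][1])/2,'far x',onz('wrist',c,280,ys.min(),.038)[0])
if np.hypot(m[0]-.568,m[1]+.056)<.006 and np.hypot(*(k-m)[:2])<.006: print(manip.hand_in())
```

```text
sep 0.0788907903309764 mid [ 0.56765015 -0.05565525  0.08      ] cap [ 0.5690751  -0.05332809  0.135     ] block y -0.05594074486663247 far x 0.5929409270820224
the job is handed in; nothing more can be done
None
```

The gauge is standing free and upright on the plate, astride the brass block, its foot within about 1 mm of the block's middle as measured by camera; the job is handed in, but no verdict came back.

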